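Load and lock the drilling jig

ROBOT

A 6-joint arm with a two-finger parallel gripper is mounted at the origin on a cart in front of the work surface, level with it; the furniture and walls round the work are solid. World frame = base frame: x ahead of the robot, y to its left, z up, the work surface at z = 0. Lengths are in m, angles in degrees, forces in N, time in s.
With the tool pointing down it reaches from about 0.3 to 0.95 m from the base axis. Payload 3.1 kg.
Tool frame: the origin (TCP) lies at the very end of the fingers, on their centre line; the grasp point (between the pads) lies 19 mm behind it; z points along the fingers, y is the line along which they close (so a half turn about z gives the same grasp; the last joint's range is limited). The gripper opens to 85 mm and grips with 20 to 120 N. Pads are 22 mm wide; open, the fingers measure 114 mm over their backs; the gripper's body (76 mm by 85 mm) begins 54 mm behind the grasp point. The pads swing forward as they close: fully open they stand 13 mm farther back than shut.
Start: joints at [-80.254, 17.653, 93.61, -0, 68.738, -3.994], TCP at [0.148, -0.607, 0.231] pointing down, gripper open.
Joint ranges: [-175.34, 175.34], [-45.06, 112.39], [2.9, 150.54], [-68.45, 248.45], [3.09, 151.38], [-168.51, 168.51]. Speed limits (degrees/s): [159.86, 159.86, 180, 180, 180, 180].

INTERFACE

Orientations are given as [roll, pitch, yaw] about the fixed x, y, z axes, in that order (R = Rz(yaw) Ry(pitch) Rx(roll)).
In Python, from plant import get_state, snapshot, hand_in gives the robot as it stands.
- The arm moves only by the shell command python3 -m pendant 'ROWS' [FORCE]. ROWS is JSON, a list of rows, each an object with "linear": the shift along the tool's x, y, z in cm, a list of three; "spin": the turn about the tool's z in degrees; "jaw": the finger opening in cm, from 0 to 8.54. In form: [{"linear": [dx, dy, dz], "spin": spin, "jaw": jaw}, ...]. A call has 1 to 5 rows; each row is the pose to reach, as a shift and turn from the pose commanded when the call began, along the tool's axes at that moment; what a row does not reach only later rows make up. A row lasts 1/12 s, in which the tool goes at most 41.7 mm and 7.16 degrees, less where a joint would pass 70% of its speed; a pose out of reach is approached as far as the arm can. A call with a gripper value outside its range is refused whole. The fingers move at their own pace and stop on an object; FORCE is the grip in N (left out, the last holds). Time passes only in rows, so rows that repeat a pose let the fingers close. It gives the time, the measured TCP pose, the force, the opening and the grip force at its end, in the units of the state.
- get_state(): the state, without advancing time (a new reading comes with each control period).
- snapshot(name): name is "side" or "top"; returns a dict with "frame" (384x512x3 uint8, blue, green, red), "K" (3x3 intrinsics, pixels), "world_from_camera" (4x4, takes a point from camera to world coordinates). Camera axes: x right, y down, z forward; pixel columns grow to the right and rows downward; lengths in m; the calibration is good to about 2 mm. A picture is of the moment at which its call begins. There is no depth.
- hand_in(): hands the job in; it is judged then, once.
The state is a dict: "time": time; "joint_pos": joint angles; "qvel": joint speeds; "joint_torque": joint torques, N m; "ee_pos": TCP position; "eef_rot": TCP orientation; "force": force on the tool from outside, world axes, zero at the start; "moment": the same for the moment, N m; "gripper_width": opening from 0.0 (shut) to 1.0 (fully open); "gripper_force": force on a finger pad.
Only numpy, scipy, OpenCV 4.12 (cv2) and the standard library are available. Lean on these libraries where they do the work, as an engineer would, in place of code of your own. Each camera call takes 0.05 s, during which the arm holds its last target. There are 200 camera calls.

TASK

Load the drilling jig: take the square pine block that stands on end in the stock rack, lay it on its side in the jig's nest, and swing the hinged drill plate fully down over it. Then slide the barrel bolt fully across over the tongue of the plate and turn its handle all the way down into its notch, so that the plate is locked. Leave the other two pieces of wood in the rack.

Things in the scene. Friction and masses are not known exactly. Their poses are not given: they have to be found in the camera images.
- block: loose square pine offcut to load, 38 x 38 x 70 mm, about 110 g. Own y = its length; origin in the middle of one long face, 19 mm off the centre line, own z from there into the wood. Starts standing on end in a rack cell, top 80 mm above the bench, 44 mm above the rack. Too long to tip over inside the nest: turn it to lying outside (tilt and set down), then take it from above across its width
- block_center (a point): centre of the block's volume; axes as block. Its four long faces are alike, and so are its two ends
- rack: hardwood stock rack fixed to the bench, 78 (own x) x 236 (own y) x 36 mm high; three square cells in a row, 44 mm wide, floor 10 mm above the bench, at own y = -75, 0, +75 mm. Origin: centre of its underside. Block, dowel and batten stand in the cells in any order. The bench in the gap between rack and jig is clear from 0.40 to 0.50 m ahead of the base
- dowel: round light wooden dowel, 36 mm diameter, 78 mm long, standing in the rack, to be left there. Origin: at its lower end, 19 mm beside its axis (axis at own y = -19 mm)
- batten: flat light wooden batten, 20 x 38 mm, 74 mm tall, standing in the rack, to be left there. Origin: at its lower end, 19 mm beside its axis (axis at own y = -19 mm)
- jig: drilling jig fixed to the bench: plywood base 15 mm thick, own x = -94 (front, robot side) to +78 mm (back), own y = -48 to +48 mm, front left corner widened under the bolt to y = +136 mm. Origin: on the bench under the middle of the nest; x to the back, y left, z up. Barrel bolt along y at the front, hinge at the back
- nest (a point): middle of the nest's floor, 15 mm above the bench, axes as jig. The block lies along own x: end stops at x = +-37.5 mm (pocket 75 mm long), 40 mm high, 52 mm wide; side fences at y = +-22 mm (pocket 44 mm wide), only 8 mm high, so the block's long sides stay open to the fingers; all bevelled at the top. Seated, the block's centre is 19 mm above this point
- leaf (a joint): hinged drill plate (leaf), rad: 0 = shut, flat on the end stops; starts open a little past upright, 1.65 to 1.8. Aluminium, 8 mm thick, 60 mm wide to 112 mm from the hinge axis, then a tongue 36 mm wide to 146 mm. 0.3 kg. Stiff hinge (0.22 N m): stays where left, must be pushed right down. Shuts only over a fully seated block
- leaf_hinge (a point): middle of the leaf's hinge axis, at jig x = +60 mm, 59 mm above the bench (mid-thickness of the plate), axis along jig y. The leaf shuts towards the front. Two drill bushes stand 4.5 mm above its upper side, 42 and 78 mm from the hinge; the upper side faces the back while it is open
- leaf_tip (a point): middle of the end edge of the leaf's tongue, on its upper side; axes as the jig's when shut, turning with the leaf
- bolt (a joint): travel of the barrel bolt, m: 0 = drawn back, 0.064 = fully across (stop); slides along jig -y; starts at 0 to 0.012. Bar 12 mm thick, axis 70 mm above the bench at jig x = -70 mm; across, it passes 1 mm above the shut tongue into the keeper beyond. It locks only a fully shut leaf. Slides at about 2 N, stays where left
- bolt_handle (a joint): turn of the bolt's handle about the bolt axis, rad: 0 = upright (start), grows as it is turned down to the jig's front (-x), stop at 1.45, nearly level. The casing's slot keeps it upright until the bolt is within 4 mm of fully across; there a 12 mm wide notch lets it down and locks the bolt. About 0.03 N m, stays where left. Casing: top 85 mm above the bench, 22 mm wide
- bolt_knob (a point): centre of the 18 mm ball knob of the handle, 40 mm from the bolt axis (110 mm above the bench while upright), on an 8 mm stem; at jig y = +108 mm when the bolt is drawn back, +44 mm when fully across
There are look-alikes about, which are no part of the job. What is shaped like the block but blue is not meant.

How it is judged (in metres and radians):
On the way, in this order (a step that is already met when the one before it is completed fails the run):
1. the block lies seated in the nest (x of block_center in the frame of nest between -0.005 and 0.005 m and y of block_center in the frame of nest between -0.005 and 0.005 m and z of block_center in the frame of nest between 0.0155 and 0.0225 m and angle between the y axis of block and the x axis of nest, either way round below 0.08 rad), for 0.2 s.
2. the drill plate is shut over it (all of step 1 and value of joint leaf below 0.03 rad), for 0.2 s.
3. the bolt is fully across (value of joint leaf below 0.03 rad and value of joint bolt above 0.058 m), for 0.1 s.
At the end, for the whole second after the job is handed in: Block at rest in the nest (centre within 5 mm level and 3.5 mm in height of its seat, along the nest within 0.08 rad), plate shut (under 0.03 rad), bolt across by over 58 of its 64 mm, handle turned down by over 1.2 rad, dowel and batten within 30 mm of where they stood (all of step 1 and all of step 3 and value of joint bolt_handle above 1.2 rad and linear speed of block below 0.02 m/s and distance of each of dowel, batten from where it was at the start of the episode below 0.03 m); the robot touches nothing.
It fails at once if the dowel or the batten is taken out of the rack or knocked out of place (distance of any of dowel, batten from where it was at the start of the episode above 0.03 m).
It also fails if it takes over 69 s, if anything falls off the work surface, if the arm or the gripper's body presses on something with over 40 N, if the wrist force passes 120 N, or if a joint passes its speed limit or range.

## Working session

There is one attempt and no reset: what is moved stays moved. The work goes in short steps, Python scripts to look and compute and a shell command to move; the robot and the scene stay as the last step left them, time stands still between calls to the robot, and variables do not carry over. Pictures are saved under pics/ and viewed, at most 13 in all, crops included, and the job is handed in when it is done.

```bash
mkdir -p pics; ls; python3 - <<'E'
from plant import *
import cv2,numpy as np
print(get_state())
for n in("side","top"):
    s=snapshot(n);cv2.imwrite(f"pics/{n}0.png",s["frame"]);np.savez(f"{n}0.npz",**s);print(n,s["K"].tolist(),s["world_from_camera"].round(4).tolist())
E
```

```text
pics
{'time': 0.0, 'joint_pos': array([-8.02555324e+01,  1.77056329e+01,  9.36892676e+01,  7.83715142e-04,
        6.87368503e+01, -3.99495848e+00]), 'qvel': array([ 0.10340866,  0.04250447,  0.05014148,  0.03245115,  0.03233868,
       -0.04166994]), 'joint_torque': array([-1.03150403e-04, -4.15253270e+01, -2.76663798e+01, -1.00981115e-04,
        1.00568056e-02, -1.95394549e-06]), 'ee_pos': array([ 0.14826516, -0.60631834,  0.23003691]), 'eef_rot': array([-1.79868620e+02, -9.90683037e-03,  1.37391296e+01]), 'force': array([-0.39449953,  0.02984194,  0.45778873]), 'moment': array([-0.01645336,  0.01848584,  0.01506638]), 'gripper_force': 0.0, 'gripper_width': 1.0028009798855737}
side [[353.5863031459449, 0.0, 252.5370207425246], [0.0, 353.5863031459449, 194.6784480546133], [0.0, 0.0, 1.0]] [[0.9949, -0.0331, 0.0953, 0.4613], [-0.0999, -0.4547, 0.885, -0.9184], [0.014, -0.89, -0.4557, 0.5499], [0.0, 0.0, 0.0, 1.0]]
top [[456.2537564955357, 0.0, 247.0803500269267], [0.0, 456.2537564955357, 202.54257422111678], [0.0, 0.0, 1.0]] [[-0.4122, -0.8838, 0.2212, 0.1968], [-0.9111, 0.3998, -0.1005, 0.0983], [0.0004, -0.2429, -0.97, 1.5539], [0.0, 0.0, 0.0, 1.0]]
```

View pics/side0.png

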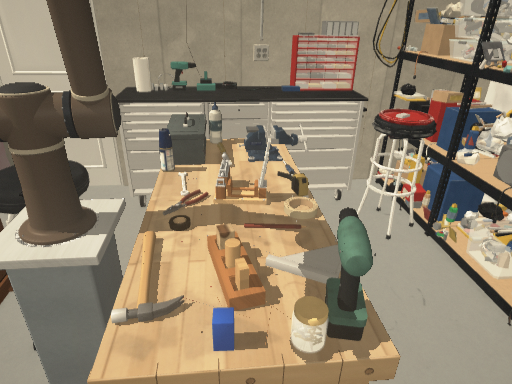

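View pics/top0.png

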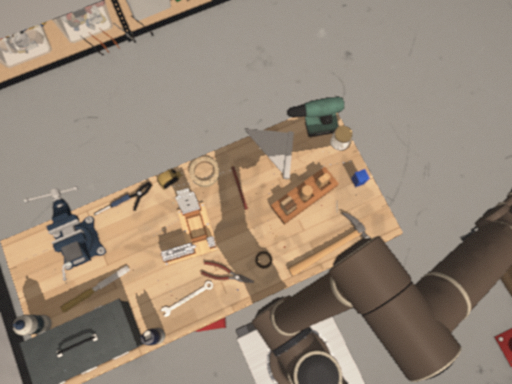

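The rack shows in top at about (303,194) and in side at (236,270). The jig is in top at about (190,228) and in side at (243,180). I'll enlarge both.

```bash
python3 - <<'E'
import cv2,numpy as np
t=cv2.imread("pics/top0.png");s=cv2.imread("pics/side0.png")
def c(im,x,y,w,h): 
    return cv2.resize(im[y:y+h,x:x+w],(400,300),interpolation=cv2.INTER_CUBIC)
a=np.vstack([np.hstack([c(t,255,155,100,75),c(t,140,180,100,75)]),np.hstack([c(s,190,220,100,75),c(s,205,138,100,75)])])
cv2.imwrite("pics/crop0.png",a)
E
```

```text
(no output)
```

View pics/crop0.png

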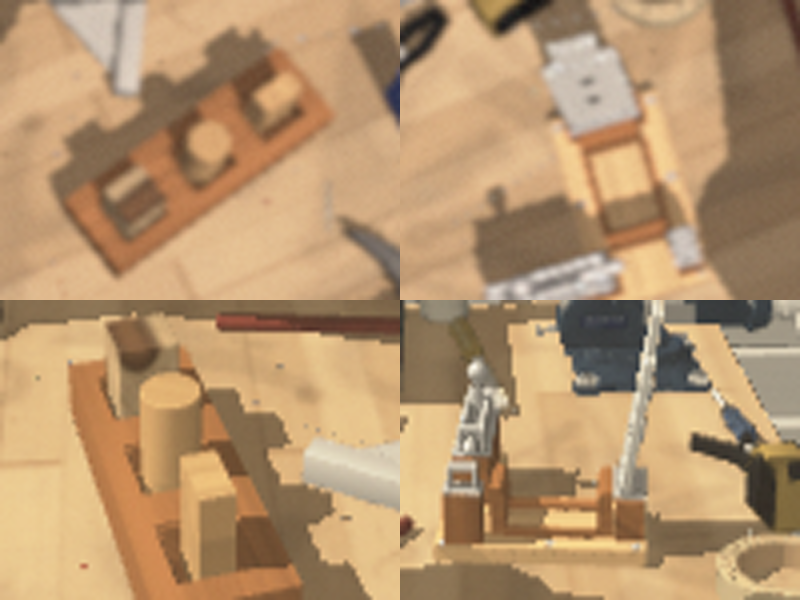

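```bash
cat > h.py <<'E'
import cv2,numpy as np
def ray(s,px,z):
    px=np.atleast_2d(np.array(px,float)); K=s["K"];T=s["world_from_camera"]
    d=np.c_[(px-[K[0,2],K[1,2]])/[K[0,0],K[1,1]],np.ones(len(px))]@T[:3,:3].T
    return (T[:3,3]+d*((z-T[2,3])/d[:,2])[:,None])[:,:2]
def proj(s,P):
    P=np.atleast_2d(np.array(P,float));T=np.linalg.inv(s["world_from_camera"])
    c=P@T[:3,:3].T+T[:3,3];u=c@s["K"].T;return u[:,:2]/u[:,2:]
def rect(s,x0,y0,z,w,h,mm):  # image with world x up, y left; top-left = (x0+h, y0+w)
    c=np.array([[x0+h,y0+w],[x0+h,y0],[x0,y0],[x0,y0+w]])
    q=np.float32([[0,0],[w*1000/mm,0],[w*1000/mm,h*1000/mm],[0,h*1000/mm]])
    H=cv2.getPerspectiveTransform(np.float32(proj(s,np.c_[c,np.full(4,z)])),q)
    return cv2.warpPerspective(s["frame"],H,(int(w*1000/mm),int(h*1000/mm)),flags=cv2.INTER_CUBIC)
E
python3 - <<'E'
from h import *
s=dict(np.load("top0.npz"));d=dict(np.load("side0.npz"))
def orange(im):
    h=cv2.cvtColor(im,cv2.COLOR_BGR2HSV);return cv2.inRange(h,(4,120,60),(15,255,255))
print("approx rack",ray(s,[303,194],.036),"jig",ray(s,[196,228],.055), "block top",ray(s,[255+135/4,155+185/4],.08))
for n,cam in(("top",s),("side",d)):
    m=orange(cam["frame"]);cs=cv2.findContours(m,cv2.RETR_EXTERNAL,cv2.CHAIN_APPROX_NONE)[0]
    for c in cs:
        if cv2.contourArea(c)<60: continue
        for z in (.036,):
            w=ray(cam,c[:,0],z);r=cv2.minAreaRect(np.float32(w*1000));print(n,cv2.boundingRect(c),z,r,cv2.boxPoints(r).round().tolist())
R=ray(s,[303,194],.036)[0];J=ray(s,[190,225],.055)[0]
a=rect(s,R[0]-.15,R[1]-.1,.036,.2,.3,.5);b=rect(s,J[0]-.15,J[1]-.1,.055,.2,.3,.5)
print("img origins top-left x,y:",R+[.15,.1],J+[.15,.1])
cv2.imwrite("pics/rect.png",np.hstack([a,b]))
E
```

```text
approx rack [[ 0.49108699 -0.24704913]] jig [[0.52897695 0.13455816]] block top [[ 0.47963637 -0.18277243]]
top (290, 231, 69, 44) 0.036 ((285.38427734375, -222.7862091064453), (23.286706924438477, 262.7955017089844), 6.6812663078308105) [[259.0, -94.0], [289.0, -355.0], [312.0, -352.0], [282.0, -91.0]]
top (183, 208, 25, 35) 0.036 ((539.7078247070312, 129.95870971679688), (65.38412475585938, 107.51087188720703), 84.77381896972656) [[483.0, 102.0], [590.0, 93.0], [596.0, 158.0], [489.0, 167.0]]
top (271, 167, 68, 57) 0.036 ((488.2174987792969, -251.05039978027344), (82.52818298339844, 240.4987030029297), 11.535186767578125) [[424.0, -141.0], [472.0, -377.0], [553.0, -361.0], [505.0, -125.0]]
side (0, 275, 13, 28) 0.036 ((14.245939254760742, -302.761474609375), (20.878694534301758, 88.20767974853516), 26.59311866760254) [[-15.0, -268.0], [25.0, -347.0], [43.0, -338.0], [4.0, -259.0]]
side (207, 231, 59, 80) 0.036 ((488.82366943359375, -269.0688171386719), (86.78926086425781, 272.71282958984375), 11.51766586303711) [[419.0, -144.0], [474.0, -411.0], [559.0, -394.0], [504.0, -127.0]]
side (217, 225, 12, 12) 0.036 ((469.0829772949219, -121.07395935058594), (22.359834671020508, 56.70235061645508), 12.066241264343262) [[452.0, -96.0], [464.0, -151.0], [486.0, -146.0], [474.0, -91.0]]
side (244, 223, 53, 6) 0.036 ((597.9425659179688, -107.20030975341797), (21.29743194580078, 142.75917053222656), 83.21479797363281) [[526.0, -109.0], [668.0, -126.0], [670.0, -105.0], [528.0, -88.0]]
side (215, 171, 51, 28) 0.036 ((533.1881103515625, 168.3286895751953), (212.2505340576172, 165.049560546875), 88.89202880859375) [[449.0, 64.0], [614.0, 61.0], [618.0, 273.0], [453.0, 276.0]]
img origins top-left x,y: [ 0.64108699 -0.14704913] [0.6966589  0.24889119]
```

View pics/rect.png

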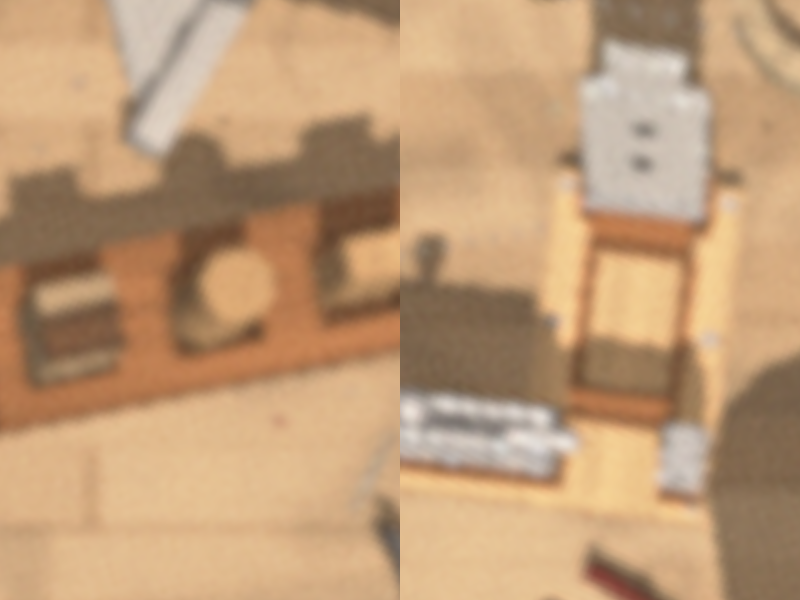

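The rectified view shows the rack at yaw about 11.5°. The block is in its +y cell near (0.478, -0.181). The jig nest is near (0.542, 0.133) at yaw about -5.8°. I'll move over the block now.

```bash
cat > to.py <<'E'
import sys,numpy as np
from plant import get_state
s=get_state();t=[float(a) for a in sys.argv[1:]]
p=s["ee_pos"];yaw=s["eef_rot"][2];a=np.radians(yaw)
d=(np.array(t[:3])-p)*100
print("t",round(s["time"],2),"p",p.round(4),"yaw",yaw.round(1),"j",s["joint_pos"].round(0),"w",round(s["gripper_width"],3),"lin",(d[0]*np.cos(a)+d[1]*np.sin(a)).round(2),(d[0]*np.sin(a)-d[1]*np.cos(a)).round(2),(-d[2]).round(2),"spin",(yaw-t[3]).round(1))
E
P="python3 -m pendant"
for i in 1 2 3; do $P '[{"linear":[14.1,-11.2,0],"spin":0,"jaw":8.5},{"linear":[14.1,-11.2,0],"spin":0,"jaw":8.5},{"linear":[14.1,-11.2,0],"spin":0,"jaw":8.5},{"linear":[14.1,-11.2,0],"spin":0,"jaw":8.5},{"linear":[14.1,-11.2,0],"spin":0,"jaw":8.5}]' 40|tail -c 300; done
for i in 1 2 3; do $P '[{"linear":[0,0,0],"spin":-29.3,"jaw":8.5},{"linear":[0,0,0],"spin":-29.3,"jaw":8.5},{"linear":[0,0,0],"spin":-29.3,"jaw":8.5},{"linear":[0,0,0],"spin":-29.3,"jaw":8.5},{"linear":[0,0,0],"spin":-29.3,"jaw":8.5}]' >/dev/null; done
python3 to.py .478 -.181 .045 101.5
python3 - <<'E'
from h import *
d=dict(np.load("side0.npz"))
def xat(px,y): # world point of ray at plane y
    K=d["K"];T=d["world_from_camera"];v=T[:3,:3]@np.array([(px[0]-K[0,2])/K[0,0],(px[1]-K[1,2])/K[1,1],1]);k=(y-T[1,3])/v[1];return T[:3,3]+k*v
print(xat((231.75,180.5),.107+.004),xat((254.5,181),.107-.004))
E
```

```text
time: 0.52
ee_pos: [0.2609, -0.4599, 0.2303]
eef_rot: [-179.7, -0.1, 13.9]
force: [0.6, 0.1, 0.3]
gripper_width: 0.998
gripper_force: 0.0
time: 0.93
ee_pos: [0.3711, -0.3185, 0.2309]
eef_rot: [-179.9, -0.1, 13.9]
force: [-0.5, -0.1, -0.2]
gripper_width: 1.001
gripper_force: 0.0
time: 1.35
ee_pos: [0.482, -0.1764, 0.2312]
eef_rot: [-179.9, -0.1, 13.9]
force: [-0.5, -0.5, 0.6]
gripper_width: 1.0
gripper_force: 0.0
t 2.6 p [ 0.4794 -0.1804  0.2311] yaw 101.5 j [-25.   5. 109.  -0.  66. -37.] w 0.997 lin -0.03 -0.14 18.61 spin 0.0
[0.50453002 0.111      0.07336313] [0.57695659 0.103      0.07295571]
```

```bash
P="python3 -m pendant"
$P '[{"linear":[0,-0.15,4],"spin":0,"jaw":8.5},{"linear":[0,-0.15,8],"spin":0,"jaw":8.5},{"linear":[0,-0.15,12],"spin":0,"jaw":8.5},{"linear":[0,-0.15,15],"spin":0,"jaw":8.5},{"linear":[0,-0.15,17],"spin":0,"jaw":8.5}]'|tail -4
$P '[{"linear":[0,0,1.6],"spin":0,"jaw":8.5},{"linear":[0,0,1.6],"spin":0,"jaw":3},{"linear":[0,0,1.6],"spin":0,"jaw":3},{"linear":[0,0,1.6],"spin":0,"jaw":3},{"linear":[0,0,1.6],"spin":0,"jaw":3}]' 40
$P '[{"linear":[0,0,0],"spin":0,"jaw":3},{"linear":[0,0,0],"spin":0,"jaw":3},{"linear":[0,0,0],"spin":0,"jaw":3},{"linear":[0,0,0],"spin":0,"jaw":3},{"linear":[0,0,0],"spin":0,"jaw":3}]' 40
python3 to.py .45 -.03 .15 101.5
```

```text
eef_rot: [-179.7, -0.2, 101.2]
force: [0.9, -0.1, -0.2]
gripper_width: 0.996
gripper_force: 0.0
time: 3.43
ee_pos: [0.478, -0.1814, 0.0469]
eef_rot: [-179.9, 0.1, 101.6]
force: [-21.0, -9.4, 17.7]
gripper_width: 0.444
gripper_force: 12.0
time: 3.85
ee_pos: [0.4776, -0.1815, 0.047]
eef_rot: [-179.9, 0.1, 101.6]
force: [-4.8, -2.5, 5.2]
gripper_width: 0.437
gripper_force: 41.7
t 3.85 p [ 0.4776 -0.1815  0.047 ] yaw 101.6 j [-26.  20. 115.  -0.  44. -37.] w 0.437 lin 15.39 0.35 -10.3 spin 0.1
```

```bash
P="python3 -m pendant"
$P '[{"linear":[0,0,-4],"spin":0,"jaw":3},{"linear":[0,0,-8],"spin":0,"jaw":3},{"linear":[0,0,-11],"spin":0,"jaw":3},{"linear":[4,0.1,-11],"spin":0,"jaw":3},{"linear":[8,0.2,-11],"spin":0,"jaw":3}]' 40|tail -6
$P '[{"linear":[4,0,0],"spin":34,"jaw":3},{"linear":[4,0,0],"spin":34,"jaw":3},{"linear":[4,0,0],"spin":34,"jaw":3},{"linear":[4,0,0],"spin":34,"jaw":3},{"linear":[4,0,0],"spin":34,"jaw":3}]' >/dev/null
for i in 1 2; do $P '[{"linear":[0,0,0],"spin":34,"jaw":3},{"linear":[0,0,0],"spin":34,"jaw":3},{"linear":[0,0,0],"spin":34,"jaw":3},{"linear":[0,0,0],"spin":34,"jaw":3},{"linear":[0,0,0],"spin":34,"jaw":3}]' >/dev/null;done
python3 to.py .45 -.06 .038 0
python3 -c "
from h import *
s=dict(np.load('top0.npz'));print(ray(s,[[234,167],[244,208],[263,259]],0))"
```

```text
time: 4.27
ee_pos: [0.4679, -0.1034, 0.1601]
eef_rot: [179.4, 0.3, 101.3]
force: [0.2, 1.7, -1.1]
gripper_width: 0.443
gripper_force: 41.6
t 5.52 p [ 0.4564 -0.0626  0.1564] yaw -0.8 j [-13.   5. 119.   0.  56.  78.] w 0.44 lin -0.64 -0.25 11.84 spin -0.8
[[ 0.68989432 -0.07411373]
 [ 0.53756356 -0.04476291]
 [ 0.34814657 -0.03039737]]
```

```bash
P="python3 -m pendant"
$P '[{"linear":[-0.6,-0.2,4],"spin":0,"jaw":3},{"linear":[-0.6,-0.2,7.5],"spin":0,"jaw":3},{"linear":[-0.6,-0.2,10],"spin":0,"jaw":3},{"linear":[-0.6,-0.2,11],"spin":0,"jaw":3},{"linear":[-0.6,-0.2,11.4],"spin":0,"jaw":3}]' 40|tail -5
$P '[{"linear":[0,0,0.2],"spin":0,"jaw":3},{"linear":[0,0,0.4],"spin":0,"jaw":3},{"linear":[0,0,0.4],"spin":0,"jaw":3},{"linear":[0,0,0.4],"spin":0,"jaw":3}]' |head -4
python3 to.py .45 -.06 .0375 0
```

```text
ee_pos: [0.4487, -0.0603, 0.0402]
eef_rot: [-180.0, 0.1, -0.4]
force: [-1.3, -0.6, -1.2]
gripper_width: 0.437
gripper_force: 41.4
time: 6.27
ee_pos: [0.4513, -0.061, 0.0387]
eef_rot: [180.0, -0.2, -0.4]
force: [-1.4, 0.8, -1.9]
t 6.27 p [ 0.4513 -0.061   0.0387] yaw -0.4 j [-13.  16. 123.   0.  41.  77.] w 0.443 lin -0.13 -0.1 0.12 spin -0.4
```

```bash
P="python3 -m pendant"
$P '[{"linear":[0,0,0.15],"spin":0,"jaw":3},{"linear":[0,0,0.15],"spin":0,"jaw":7},{"linear":[0,0,0.15],"spin":0,"jaw":7},{"linear":[0,0,0.15],"spin":0,"jaw":7},{"linear":[0,0,0.15],"spin":0,"jaw":7}]' 40|tail -5
$P '[{"linear":[0,0,0],"spin":0,"jaw":7},{"linear":[0,0,-0.5],"spin":0,"jaw":7},{"linear":[0,0,-1],"spin":0,"jaw":7},{"linear":[0,-1,-1],"spin":0,"jaw":7},{"linear":[0,-1.5,-1],"spin":0,"jaw":7}]' |tail -5
$P '[{"linear":[0,-0.7,0],"spin":0,"jaw":7},{"linear":[0,-1.4,0],"spin":0,"jaw":7},{"linear":[0,-2.1,0],"spin":0,"jaw":7},{"linear":[0,-2.8,0],"spin":0,"jaw":7},{"linear":[0,-3.5,0],"spin":0,"jaw":7}]' |tail -5
python3 - <<'E'
from plant import *
from h import *
s=snapshot("side");t=snapshot("top")
cv2.imwrite("pics/tip.png",np.hstack([cv2.resize(s["frame"][150:300,150:350],(400,300)),cv2.resize(t["frame"][120:270,150:350],(400,300))]))
E
```

```text
ee_pos: [0.45, -0.0607, 0.036]
eef_rot: [180.0, -0.0, -0.4]
force: [-0.1, -0.8, 0.6]
gripper_width: 0.82
gripper_force: 0.0
ee_pos: [0.4504, -0.045, 0.0464]
eef_rot: [-180.0, -0.1, -0.4]
force: [0.4, -0.1, -0.4]
gripper_width: 0.823
gripper_force: 0.0
ee_pos: [0.4498, -0.0096, 0.0456]
eef_rot: [-180.0, 0.0, -0.3]
force: [-0.7, 0.6, 0.4]
gripper_width: 0.823
gripper_force: 0.0
```

View pics/tip.png

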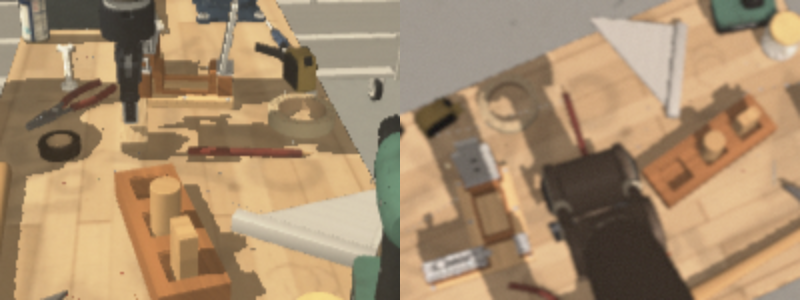

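```bash
P="python3 -m pendant"
$P '[{"linear":[0,0,-4],"spin":0,"jaw":7},{"linear":[0,0,-8],"spin":0,"jaw":7},{"linear":[0,0,-12],"spin":0,"jaw":7},{"linear":[0,4,-12],"spin":0,"jaw":7},{"linear":[0,8,-12],"spin":0,"jaw":7}]' |tail -5
$P '[{"linear":[0,4,0],"spin":-30,"jaw":7},{"linear":[0,8,0],"spin":-30,"jaw":7},{"linear":[0,10,0],"spin":-30,"jaw":7},{"linear":[0,10,0],"spin":-30,"jaw":7},{"linear":[0,10,0],"spin":-30,"jaw":7}]' |tail -5
python3 - <<'E'
from plant import *
from h import *
s=snapshot("side");t=snapshot("top");np.savez("top1.npz",**t);np.savez("side1.npz",**s)
a=rect(t,.35,-.12,.038,.2,.3,.5)
cv2.imwrite("pics/lie.png",np.hstack([cv2.resize(s["frame"][150:270,150:310],(400,300)),cv2.resize(t["frame"][150:270,170:330],(400,300))]))
cv2.imwrite("pics/lie2.png",np.hstack([a,np.vstack([cv2.resize(s["frame"][150:270,150:310],(400,300)),cv2.resize(t["frame"][150:270,170:330],(400,300))])]))
E
```

```text
ee_pos: [0.4526, -0.0907, 0.1694]
eef_rot: [179.9, -0.5, -0.0]
force: [1.1, -0.9, -0.5]
gripper_width: 0.822
gripper_force: 0.0
ee_pos: [0.4488, -0.1926, 0.1657]
eef_rot: [180.0, 0.0, 29.7]
force: [-1.2, -0.2, -0.3]
gripper_width: 0.818
gripper_force: 0.0
```

View pics/lie2.png

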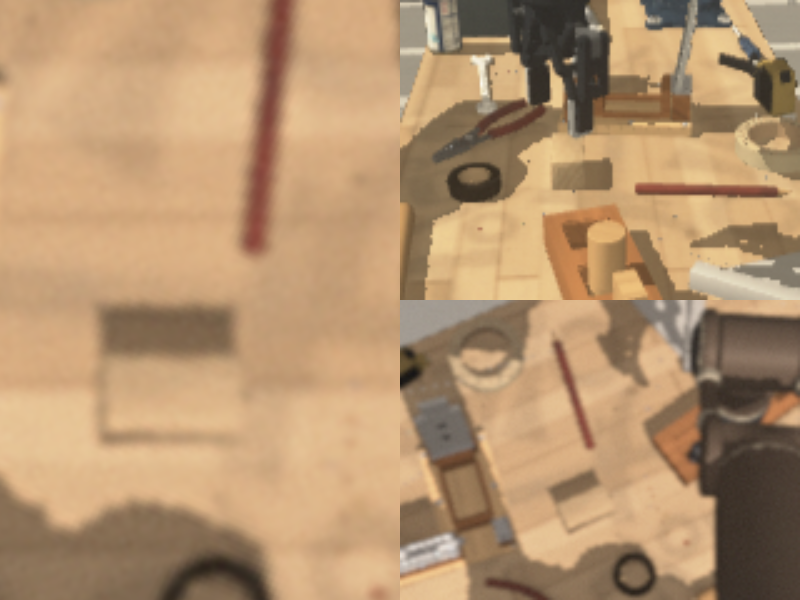

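The block lies along y at rectified columns 100–240 and rows 354–430. That puts its centre near (0.4545, -0.005). I'll refine the edges.

```bash
python3 - <<'E'
from h import *
t=dict(np.load("top1.npz"))
g=rect(t,.35,-.12,.038,.2,.3,.5).mean(2)
c=np.gradient(cv2.GaussianBlur(g[365:425].mean(0)[None],(9,1),0)[0])
r=np.gradient(cv2.GaussianBlur(g[:,115:225].mean(1)[None],(9,1),0)[0])
print("cols",[(i,round(c[i],1)) for i in list(range(86,116,2))+list(range(226,252,2))])
print("rows",[(i,round(r[i],1)) for i in list(range(344,364,2))+list(range(420,452,2))])
# edge tilt: strongest rise of the top/far edge, dark->light, per column
e=[(x,345+np.argmax(np.gradient(cv2.GaussianBlur(g[:,x-4:x+5].mean(1)[None],(9,1),0)[0])[345:365])) for x in range(110,232,10)]
print(e,np.degrees(np.polyfit(*zip(*e),1)[0]))
e=[(x,350+np.argmin(np.gradient(cv2.GaussianBlur(g[x-4:x+5].mean(0)[None],(9,1),0)[0])[86:116])) for x in range(362,425,8)];print(e)
E
python3 to.py .4545 -.005 .165 90
```

```text
cols [(86, np.float64(-0.7)), (88, np.float64(-1.2)), (90, np.float64(-1.8)), (92, np.float64(-2.2)), (94, np.float64(-2.4)), (96, np.float64(-2.2)), (98, np.float64(-1.7)), (100, np.float64(-0.9)), (102, np.float64(0.2)), (104, np.float64(1.2)), (106, np.float64(1.9)), (108, np.float64(2.1)), (110, np.float64(1.8)), (112, np.float64(1.4)), (114, np.float64(0.9)), (226, np.float64(-0.2)), (228, np.float64(-0.2)), (230, np.float64(-0.2)), (232, np.float64(-0.3)), (234, np.float64(-0.5)), (236, np.float64(-0.8)), (238, np.float64(-1.1)), (240, np.float64(-1.2)), (242, np.float64(-1.1)), (244, np.float64(-0.8)), (246, np.float64(-0.5)), (248, np.float64(-0.2)), (250, np.float64(0.0))]
rows [(344, np.float64(0.6)), (346, np.float64(1.2)), (348, np.float64(1.9)), (350, np.float64(2.7)), (352, np.float64(3.4)), (354, np.float64(3.9)), (356, np.float64(4.0)), (358, np.float64(3.8)), (360, np.float64(3.3)), (362, np.float64(2.7)), (420, np.float64(-0.1)), (422, np.float64(-0.6)), (424, np.float64(-1.4)), (426, np.float64(-2.2)), (428, np.float64(-2.9)), (430, np.float64(-3.4)), (432, np.float64(-3.2)), (434, np.float64(-2.4)), (436, np.float64(-1.0)), (438, np.float64(0.6)), (440, np.float64(2.1)), (442, np.float64(3.2)), (444, np.float64(3.5)), (446, np.float64(3.3)), (448, np.float64(2.6)), (450, np.float64(1.8))]
[(110, np.int64(355)), (120, np.int64(354)), (130, np.int64(357)), (140, np.int64(356)), (150, np.int64(355)), (160, np.int64(357)), (170, np.int64(355)), (180, np.int64(358)), (190, np.int64(356)), (200, np.int64(356)), (210, np.int64(356)), (220, np.int64(354)), (230, np.int64(357))] 0.3462931728812631
[(362, np.int64(360)), (370, np.int64(358)), (378, np.int64(357)), (386, np.int64(356)), (394, np.int64(358)), (402, np.int64(359)), (410, np.int64(358)), (418, np.int64(359))]
t 8.55 p [ 0.4486 -0.1912  0.1655] yaw 29.5 j [-28.   7. 115.  -0.  58.  32.] w 0.822 lin 9.69 -15.9 0.05 spin -60.5
```

```bash
P="python3 -m pendant"
for i in 1 2; do $P '[{"linear":[0,0,0],"spin":-30.25,"jaw":8},{"linear":[0,0,0],"spin":-30.25,"jaw":8},{"linear":[0,0,0],"spin":-30.25,"jaw":8},{"linear":[0,0,0],"spin":-30.25,"jaw":8},{"linear":[0,0,0],"spin":-30.25,"jaw":8}]' >/dev/null;done
$P '[{"linear":[4,0,0],"spin":0,"jaw":8},{"linear":[8,0,0],"spin":0,"jaw":8},{"linear":[12,0.2,0],"spin":0,"jaw":8},{"linear":[16,0.4,0],"spin":0,"jaw":8},{"linear":[18.6,0.5,0],"spin":0,"jaw":8}]' |tail -5
python3 to.py .4535 -.0055 .014 90
```

```text
ee_pos: [0.4528, -0.0014, 0.1657]
eef_rot: [-180.0, -0.1, 90.1]
force: [0.3, -1.0, 0.6]
gripper_width: 0.938
gripper_force: 0.0
t 9.8 p [ 0.4528 -0.0014  0.1657] yaw 90.1 j [ -6.   3. 119.   0.  58.  -6.] w 0.938 lin -0.41 0.07 15.17 spin 0.1
```

```bash
P="python3 -m pendant"
$P '[{"linear":[-0.2,0.05,4],"spin":0,"jaw":8},{"linear":[-0.2,0.05,8],"spin":0,"jaw":8},{"linear":[-0.2,0.05,12],"spin":0,"jaw":8},{"linear":[-0.2,0.05,14],"spin":0,"jaw":8},{"linear":[-0.2,0.05,14.5],"spin":0,"jaw":8}]' 30|tail -5
python3 to.py .4535 -.0055 .014 90
```

```text
ee_pos: [0.4495, -0.0056, 0.0169]
eef_rot: [-179.5, -0.1, 90.1]
force: [-1.2, -0.8, -0.4]
gripper_width: 0.934
gripper_force: 0.0
t 10.22 p [ 0.4495 -0.0056  0.0169] yaw 90.1 j [ -6.  19. 123.  -0.  39.  -6.] w 0.934 lin 0.0 0.4 0.29 spin 0.1
```

```bash
P="python3 -m pendant"
$P '[{"linear":[0,0.2,0.3],"spin":0,"jaw":8},{"linear":[0,0.2,0.3],"spin":0,"jaw":8}]' 30|sed -n 2p
$P '[{"linear":[0,0,0],"spin":0,"jaw":5},{"linear":[0,0,0],"spin":0,"jaw":3},{"linear":[0,0,0],"spin":0,"jaw":3},{"linear":[0,0,0],"spin":0,"jaw":3},{"linear":[0,0,0],"spin":0,"jaw":3}]' 30
$P '[{"linear":[0,0,0],"spin":0,"jaw":3},{"linear":[0,0,0],"spin":0,"jaw":3},{"linear":[0,0,-2],"spin":0,"jaw":3},{"linear":[0,0,-5],"spin":0,"jaw":3},{"linear":[0,0,-8],"spin":0,"jaw":3}]' 40
for i in 1 2 3; do $P '[{"linear":[0,0,0],"spin":32,"jaw":3},{"linear":[0,0,0],"spin":32,"jaw":3},{"linear":[0,0,0],"spin":32,"jaw":3},{"linear":[0,0,0],"spin":32,"jaw":3},{"linear":[0,0,0],"spin":32,"jaw":3}]' >/dev/null;done
python3 to.py .5425 .133 .12 -5.8
```

```text
ee_pos: [0.4572, -0.0065, 0.0182]
time: 10.8
ee_pos: [0.457, -0.0068, 0.0192]
eef_rot: [179.9, 0.0, 90.1]
force: [-0.8, -0.7, 6.7]
gripper_width: 0.439
gripper_force: 31.8
time: 11.22
ee_pos: [0.4545, -0.0065, 0.0978]
eef_rot: [-179.8, -0.0, 90.1]
force: [0.6, -0.2, -1.6]
gripper_width: 0.439
gripper_force: 41.5
t 12.47 p [ 0.4557 -0.0066  0.0978] yaw -6.2 j [ -6.  10. 121.   0.  49.  90.] w 0.434 lin 7.13 -14.81 -2.22 spin -0.4
```

```bash
P="python3 -m pendant"
$P '[{"linear":[0,0,-3],"spin":-0.4,"jaw":3},{"linear":[2,-4,-3],"spin":-0.4,"jaw":3},{"linear":[3.5,-7.5,-3],"spin":-0.4,"jaw":3},{"linear":[5.2,-11,-3],"spin":-0.4,"jaw":3},{"linear":[6.9,-14.5,-3],"spin":-0.4,"jaw":3}]' |tail -5
$P '[{"linear":[0.1,-0.3,0],"spin":0,"jaw":3},{"linear":[0.1,-0.3,2],"spin":0,"jaw":3},{"linear":[0.1,-0.3,3.5],"spin":0,"jaw":3},{"linear":[0.1,-0.3,3.5],"spin":0,"jaw":3}]' |tail -5
python3 to.py .5414 .1331 .075 -5.8
python3 - <<'E'
from plant import *
from h import *
s=snapshot("side");t=snapshot("top");np.savez("top2.npz",**t);np.savez("side2.npz",**s)
print(proj(s,[[.5414,.1331,.075]]),proj(t,[[.5414,.1331,.075]]))
cv2.imwrite("pics/over.png",np.hstack([cv2.resize(s["frame"][130:210,205:269],(480,600),interpolation=cv2.INTER_CUBIC),cv2.resize(t["frame"][180:260,170:212],(315,600),interpolation=cv2.INTER_CUBIC)]))
E
```

```text
ee_pos: [0.5401, 0.1319, 0.1282]
eef_rot: [-180.0, -0.1, -5.5]
force: [0.7, -1.2, -1.2]
gripper_width: 0.431
gripper_force: 41.5
ee_pos: [0.5372, 0.1331, 0.0894]
eef_rot: [179.9, 0.4, -5.4]
force: [-0.8, -1.4, -1.5]
gripper_width: 0.435
gripper_force: 41.6
t 13.22 p [0.5372 0.1331 0.0894] yaw -5.4 j [  9.  20. 109.  -0.  51. 105.] w 0.435 lin 0.41 -0.04 1.44 spin 0.4
[[242.7161523  176.87635465]] [[194.29506571 223.3080304 ]]
```

View pics/over.png

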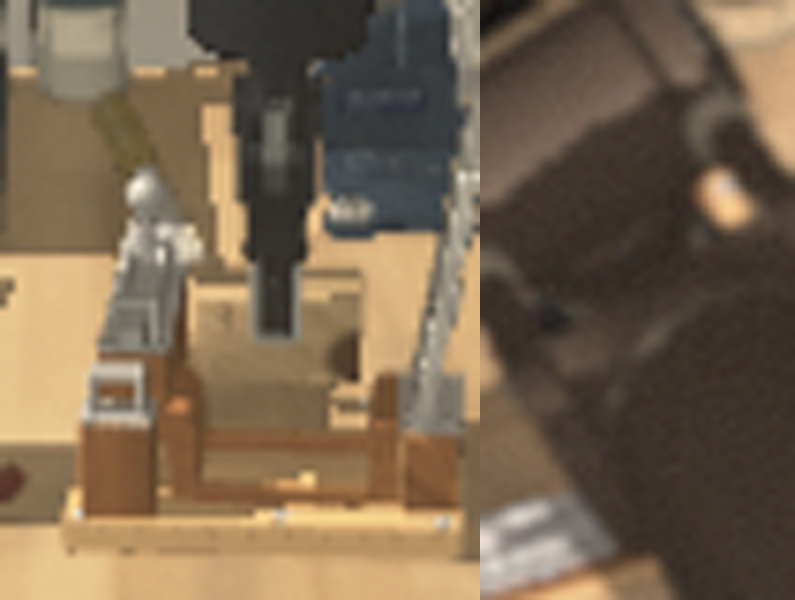

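The side view shows the block centred on column 276 and the pocket on column 287 (stops at 203 and 370). The block needs to go about 4 mm to +x, which agrees with the pose reading.

```bash
P="python3 -m pendant"
$P '[{"linear":[0.2,0,0],"spin":0.4,"jaw":3},{"linear":[0.4,0,0],"spin":0.4,"jaw":3},{"linear":[0.4,0,0],"spin":0.4,"jaw":3},{"linear":[0.4,0,0],"spin":0.4,"jaw":3}]' |tail -5
python3 to.py .5414 .1331 .034 -5.8
python3 - <<'E'
from plant import *
from h import *
s=snapshot("side");f=s["frame"]
for r in (168,172,176,188,192): print(r,f[r,226:262].astype(int).sum(1).tolist())
print("red-blue");
for r in (168,172,186,190): print(r,(f[r,226:262,2].astype(int)-f[r,226:262,0]).tolist())
E
```

```text
ee_pos: [0.5457, 0.133, 0.0938]
eef_rot: [-180.0, -0.1, -5.9]
force: [-0.6, 0.3, -1.6]
gripper_width: 0.436
gripper_force: 41.6
t 13.65 p [0.5457 0.133  0.0938] yaw -5.9 j [  9.  20. 108.  -0.  52. 105.] w 0.436 lin -0.43 0.03 5.98 spin -0.1
168 [295, 295, 334, 232, 529, 514, 544, 526, 519, 558, 562, 564, 561, 550, 549, 410, 175, 159, 149, 149, 248, 346, 373, 370, 378, 378, 373, 370, 332, 349, 528, 537, 539, 534, 531, 526]
172 [303, 331, 252, 205, 529, 538, 546, 530, 409, 415, 419, 414, 397, 402, 397, 401, 166, 146, 147, 145, 254, 366, 361, 352, 343, 337, 330, 325, 321, 357, 509, 515, 526, 533, 526, 374]
176 [354, 288, 209, 204, 358, 403, 513, 475, 384, 376, 365, 343, 345, 349, 357, 360, 352, 351, 340, 348, 343, 343, 331, 332, 322, 239, 193, 189, 200, 267, 503, 505, 495, 500, 420, 280]
188 [252, 271, 277, 271, 271, 228, 257, 277, 281, 286, 281, 285, 284, 286, 282, 279, 282, 285, 283, 285, 288, 285, 289, 286, 290, 291, 290, 291, 294, 269, 290, 293, 327, 336, 354, 358]
192 [305, 306, 275, 269, 269, 226, 346, 349, 352, 350, 345, 346, 348, 348, 339, 335, 329, 333, 335, 332, 333, 333, 331, 336, 335, 334, 335, 337, 306, 292, 284, 291, 343, 269, 283, 283]
red-blue
168 [15, 15, 17, 39, 89, 86, 90, 89, 87, 89, 89, 89, 89, 90, 88, 22, 10, 11, 13, 13, 13, 16, 60, 61, 61, 62, 61, 61, 53, 59, 91, 91, 91, 90, 92, 93]
172 [16, 17, 38, 47, 91, 92, 89, 91, 70, 71, 70, 69, 65, 65, 67, 20, 12, 11, 12, 14, 12, 29, 58, 58, 58, 58, 57, 56, 53, 59, 87, 89, 90, 90, 92, 39]
186 [72, 71, 73, 71, 64, 54, 51, 52, 53, 53, 53, 52, 51, 51, 52, 52, 51, 50, 51, 48, 51, 50, 50, 86, 90, 91, 92, 91, 66, 93, 85, 83, 31, 19, 21, 22]
190 [66, 69, 71, 71, 71, 57, 62, 67, 68, 68, 67, 68, 68, 67, 66, 66, 67, 67, 68, 68, 67, 67, 66, 67, 68, 68, 70, 72, 76, 71, 78, 77, 81, 77, 73, 76]
```

```bash
P="python3 -m pendant"
for i in 1 2; do $P '[{"linear":[0,0,0],"spin":0,"jaw":3},{"linear":[0,0,0],"spin":0,"jaw":3}]' |sed -n 2p; done
python3 to.py .5414 .1331 .034 -5.8
```

```text
ee_pos: [0.5448, 0.1331, 0.093]
ee_pos: [0.5446, 0.1331, 0.0927]
t 14.03 p [0.5446 0.1331 0.0927] yaw -5.9 j [  9.  21. 108.   0.  52. 105.] w 0.435 lin -0.32 0.03 5.87 spin -0.1
```

```bash
P="python3 -m pendant"
$P '[{"linear":[-0.3,0,0],"spin":0,"jaw":3},{"linear":[-0.3,0,0.7],"spin":0,"jaw":3},{"linear":[-0.3,0,1.4],"spin":0,"jaw":3},{"linear":[-0.3,0,1.8],"spin":0,"jaw":3},{"linear":[-0.3,0,1.8],"spin":0,"jaw":3}]' >/dev/null
$P '[{"linear":[0,0,0],"spin":0,"jaw":3},{"linear":[0,0,0],"spin":0,"jaw":3},{"linear":[0,0,0],"spin":0,"jaw":3},{"linear":[0,0,0],"spin":0,"jaw":3}]'|sed -n 2,4p
python3 to.py .5414 .1331 .034 -5.8
python3 - <<'E'
from plant import *
f=snapshot("side")["frame"]
for r in (174,176,178,190,192): print(r,f[r,226:262].astype(int).sum(1).tolist())
E
```

```text
ee_pos: [0.5421, 0.1335, 0.0751]
eef_rot: [-180.0, -0.0, -5.9]
force: [-0.3, -0.1, -0.8]
t 14.78 p [0.5421 0.1335 0.0751] yaw -5.9 j [  9.  22. 109.   0.  50. 105.] w 0.434 lin -0.07 0.05 4.11 spin -0.1
174 [323, 348, 200, 201, 458, 537, 529, 462, 456, 462, 472, 467, 459, 453, 401, 178, 153, 167, 152, 248, 374, 385, 389, 400, 366, 366, 362, 351, 427, 520, 509, 502, 510, 515, 477, 323]
176 [355, 287, 203, 206, 358, 394, 512, 446, 432, 425, 421, 398, 392, 404, 403, 176, 153, 163, 159, 246, 366, 348, 338, 333, 348, 357, 359, 360, 435, 519, 513, 503, 495, 504, 421, 365]
178 [260, 208, 205, 236, 324, 312, 489, 416, 403, 392, 387, 388, 391, 394, 402, 201, 198, 188, 187, 300, 370, 366, 371, 358, 342, 310, 268, 250, 376, 522, 513, 510, 503, 449, 316, 591]
190 [327, 290, 270, 268, 266, 230, 296, 317, 314, 314, 320, 315, 318, 314, 314, 314, 315, 311, 294, 291, 297, 294, 289, 290, 293, 301, 300, 303, 263, 266, 268, 266, 368, 282, 274, 260]
192 [309, 303, 269, 267, 269, 224, 337, 349, 347, 349, 351, 348, 352, 348, 337, 335, 334, 331, 335, 332, 337, 334, 331, 334, 332, 335, 333, 339, 301, 292, 288, 289, 341, 265, 281, 284]
```

```bash
P="python3 -m pendant"
$P '[{"linear":[-0.1,0,0.5],"spin":0,"jaw":3},{"linear":[-0.1,0,1],"spin":0,"jaw":3},{"linear":[-0.1,0,1.5],"spin":0,"jaw":3},{"linear":[-0.1,0,2],"spin":0,"jaw":3},{"linear":[-0.1,0,2.3],"spin":0,"jaw":3}]' |sed -n 2,4p
$P '[{"linear":[0,0,0.4],"spin":0,"jaw":3},{"linear":[0,0,0.8],"spin":0,"jaw":3},{"linear":[0,0,1.2],"spin":0,"jaw":3},{"linear":[0,0,1.2],"spin":0,"jaw":3}]' |sed -n 2,4p
python3 to.py .5414 .1331 .034 -5.8
```

```text
ee_pos: [0.54, 0.1334, 0.0506]
eef_rot: [180.0, 0.1, -5.9]
force: [0.1, 0.2, -1.4]
ee_pos: [0.54, 0.1334, 0.0387]
eef_rot: [180.0, 0.1, -5.9]
force: [-1.1, -0.1, -1.5]
t 15.58 p [0.54   0.1334 0.0387] yaw -5.9 j [  9.  25. 109.  -0.  46. 105.] w 0.437 lin 0.14 0.01 0.47 spin -0.1
```

```bash
P="python3 -m pendant"
$P '[{"linear":[0,0,0.2],"spin":0,"jaw":3},{"linear":[0,0,0.4],"spin":0,"jaw":3},{"linear":[0,0,0.5],"spin":0,"jaw":3},{"linear":[0,0,0.5],"spin":0,"jaw":3},{"linear":[0,0,0.5],"spin":0,"jaw":3}]' 20|sed -n 2,4p
$P '[{"linear":[0,0,0],"spin":0,"jaw":3},{"linear":[0,0,0],"spin":0,"jaw":6},{"linear":[0,0,0],"spin":0,"jaw":6},{"linear":[0,0,0],"spin":0,"jaw":6},{"linear":[0,0,0],"spin":0,"jaw":6}]' |sed -n 2,5p
$P '[{"linear":[0,0,-3],"spin":0,"jaw":6},{"linear":[0,0,-7],"spin":0,"jaw":6},{"linear":[0,0,-11],"spin":0,"jaw":6},{"linear":[0,0,-15],"spin":0,"jaw":6},{"linear":[0,0,-19],"spin":0,"jaw":0}]' |sed -n 2,4p
python3 - <<'E'
from plant import *
from h import *
s=snapshot("side");t=snapshot("top");np.savez("top3.npz",**t);np.savez("side3.npz",**s)
cv2.imwrite("pics/seat.png",np.hstack([cv2.resize(s["frame"][130:210,205:269],(480,600),interpolation=cv2.INTER_CUBIC),cv2.resize(t["frame"][180:260,170:212],(315,600),interpolation=cv2.INTER_CUBIC)]))
E
```

```text
ee_pos: [0.5408, 0.1335, 0.0348]
eef_rot: [-180.0, -0.0, -5.9]
force: [0.7, -0.9, -2.0]
ee_pos: [0.5411, 0.1336, 0.0351]
eef_rot: [-180.0, -0.0, -5.9]
force: [0.7, -0.1, 0.0]
gripper_width: 0.704
ee_pos: [0.5404, 0.1335, 0.2267]
eef_rot: [-180.0, -0.0, -5.9]
force: [-0.1, -0.5, -0.0]
```

View pics/seat.png

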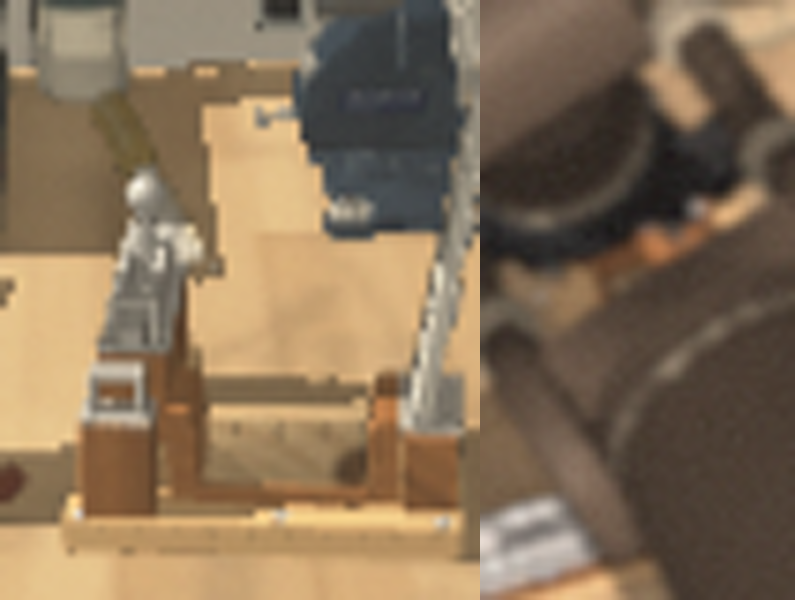

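The block sits level between the stops, with its face at crop columns 205–368 and rows 425–485. Next is the leaf, which I'll push from behind with shut fingers.

```bash
P="python3 -m pendant"
$P '[{"linear":[0,0,-3.5],"spin":0,"jaw":0},{"linear":[3.5,0,-4],"spin":0,"jaw":0},{"linear":[7.5,0,-4],"spin":0,"jaw":0},{"linear":[11.5,0,-4],"spin":0,"jaw":0},{"linear":[11.8,0,-4],"spin":0,"jaw":0}]' 60|sed -n 2,4p
$P '[{"linear":[0,0,2],"spin":0,"jaw":0},{"linear":[0,0,5],"spin":0,"jaw":0},{"linear":[0,0,8],"spin":0,"jaw":0},{"linear":[0,0,11],"spin":0,"jaw":0},{"linear":[0,0,11],"spin":0,"jaw":0}]'|sed -n 2,5p
cat > jg.py <<'E'
import sys,numpy as np
from plant import get_state
s=get_state();a=np.radians(-5.8);ex=np.array([np.cos(a),np.sin(a)]);ey=np.array([-np.sin(a),np.cos(a)])
d=s["ee_pos"][:2]-[.5425,.133];print("t",round(s["time"],2),"jig mm",(d@ex*1000).round(1),(d@ey*1000).round(1),(s["ee_pos"][2]*1000).round(1),"yaw",s["eef_rot"][2].round(1),"F",s["force"].round(1),"w",round(s["gripper_width"],3))
E
python3 jg.py
```

```text
ee_pos: [0.6635, 0.1202, 0.2625]
eef_rot: [180.0, -0.2, -5.9]
force: [-0.7, -0.3, 0.2]
ee_pos: [0.6516, 0.1207, 0.1459]
eef_rot: [179.8, 0.9, -5.9]
force: [-1.7, 0.1, -1.4]
gripper_width: 0.002
t 17.77 jig mm 109.8 -1.2 145.9 yaw -5.9 F [-1.7  0.1 -1.4] w 0.002
```

```bash
P="python3 -m pendant"
$P '[{"linear":[-2,0,-0.6],"spin":0,"jaw":0},{"linear":[-4,0,-1.1],"spin":0,"jaw":0},{"linear":[-6,0,-1],"spin":0,"jaw":0},{"linear":[-8,0,-0.5],"spin":0,"jaw":0},{"linear":[-9.3,0,0],"spin":0,"jaw":0}]'|sed -n 2,4p
python3 jg.py
$P '[{"linear":[0,0,0],"spin":0,"jaw":0},{"linear":[0,0,0],"spin":0,"jaw":0},{"linear":[0,0,0],"spin":0,"jaw":0}]'|sed -n 2,4p
python3 jg.py
```

```text
ee_pos: [0.5657, 0.1315, 0.1571]
eef_rot: [-179.9, -0.2, -5.9]
force: [1.1, 0.8, 0.9]
t 18.18 jig mm 23.3 0.9 157.1 yaw -5.9 F [1.1 0.8 0.9] w 0.002
ee_pos: [0.5669, 0.131, 0.156]
eef_rot: [-180.0, -0.1, -5.9]
force: [-0.1, -0.0, -0.2]
t 18.43 jig mm 24.5 0.5 156.0 yaw -5.9 F [-0.1 -0.  -0.2] w -0.002
```

```bash
P="python3 -m pendant"
$P '[{"linear":[-1.3,0,0.8],"spin":0,"jaw":0},{"linear":[-2.6,0,1.9],"spin":0,"jaw":0},{"linear":[-3.5,0,3],"spin":0,"jaw":0},{"linear":[-4.4,0,4.1],"spin":0,"jaw":0},{"linear":[-5,0,5.3],"spin":0,"jaw":0}]'|sed -n 2,4p
python3 jg.py
$P '[{"linear":[-0.5,0,1.1],"spin":0,"jaw":0},{"linear":[-0.9,0,2.2],"spin":0,"jaw":0},{"linear":[-1.3,0,3.3],"spin":0,"jaw":0},{"linear":[-1.3,0,3.3],"spin":0,"jaw":0}]'|sed -n 2,4p
python3 jg.py
$P '[{"linear":[0,0,0],"spin":0,"jaw":0},{"linear":[0,0,0.4],"spin":0,"jaw":0},{"linear":[0,0,0.8],"spin":0,"jaw":0},{"linear":[0,0,0.8],"spin":0,"jaw":0}]'|sed -n 2,4p
python3 jg.py
```

```text
ee_pos: [0.5173, 0.1363, 0.1024]
eef_rot: [-180.0, -0.1, -5.9]
force: [0.4, 1.2, 0.4]
t 18.85 jig mm -25.4 0.7 102.4 yaw -5.9 F [0.4 1.2 0.4] w -0.003
ee_pos: [0.5013, 0.137, 0.0668]
eef_rot: [179.9, 0.2, -5.9]
force: [-0.4, -0.0, -0.4]
t 19.18 jig mm -41.4 -0.2 66.8 yaw -5.9 F [-0.4 -0.  -0.4] w -0.001
ee_pos: [0.5038, 0.1377, 0.0629]
eef_rot: [-180.0, 0.0, -5.9]
force: [-4.8, -0.6, 12.8]
t 19.52 jig mm -39.0 0.8 62.9 yaw -5.9 F [-4.8 -0.6 12.8] w 0.003
```

```bash
P="python3 -m pendant"
$P '[{"linear":[0,0,0.3],"spin":0,"jaw":0},{"linear":[0,0,0.3],"spin":0,"jaw":0},{"linear":[0,0,0.3],"spin":0,"jaw":0}]'|sed -n 4p
python3 jg.py
$P '[{"linear":[0,0,-2],"spin":0,"jaw":0},{"linear":[0,0,-5],"spin":0,"jaw":0},{"linear":[0,0,-9],"spin":0,"jaw":0},{"linear":[-1,0,-13],"spin":0,"jaw":0},{"linear":[-1,0,-13],"spin":0,"jaw":0}]'|sed -n 4p
python3 jg.py
python3 - <<'E'
from plant import *
from h import *
s=snapshot("side");t=snapshot("top");np.savez("side4.npz",**s)
cv2.imwrite("pics/shut.png",np.hstack([cv2.resize(s["frame"][130:210,205:269],(480,600),interpolation=cv2.INTER_CUBIC),cv2.resize(t["frame"][200:280,150:192],(315,600),interpolation=cv2.INTER_CUBIC)]))
E
```

```text
force: [-11.7, -1.6, 29.5]
t 19.77 jig mm -38.9 0.8 62.6 yaw -5.9 F [-11.7  -1.6  29.5] w -0.001
force: [1.1, 1.0, 0.2]
t 20.18 jig mm -44.4 2.3 196.8 yaw -5.9 F [1.1 1.  0.2] w -0.001
```

View pics/shut.png

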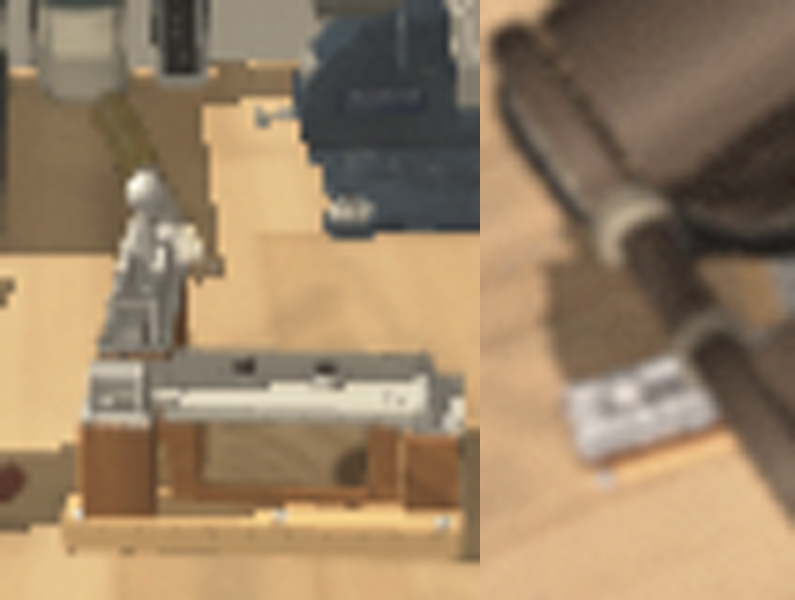

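The plate is flat on its stops: in the side crop it spans rows 355–420. The knob is at (145,190) in the crop, still upright. I'll go beside the knob next.

```bash
P="python3 -m pendant"
$P '[{"linear":[-1,-4,0],"spin":0,"jaw":0},{"linear":[-2,-8,0],"spin":0,"jaw":0},{"linear":[-2.6,-12,0],"spin":0,"jaw":0},{"linear":[-2.6,-15,0],"spin":0,"jaw":0},{"linear":[-2.6,-15,0],"spin":0,"jaw":0}]'|sed -n 4p
$P '[{"linear":[0,0,3],"spin":0,"jaw":0},{"linear":[0,0,6],"spin":0,"jaw":0},{"linear":[0,0,8],"spin":0,"jaw":0},{"linear":[0,0,9],"spin":0,"jaw":0},{"linear":[0,0,9],"spin":0,"jaw":0}]'|sed -n 4p
$P '[{"linear":[0,0,0],"spin":0,"jaw":0},{"linear":[0,0,0],"spin":0,"jaw":0},{"linear":[0,0,0],"spin":0,"jaw":0}]'|sed -n 4p
python3 jg.py
python3 - <<'E'
from plant import *
from h import *
s=snapshot("side");t=snapshot("top")
c=np.array([.5425,.133]);a=np.radians(-5.8);R=np.array([[np.cos(a),-np.sin(a)],[np.sin(a),np.cos(a)]])
for y in(96,102,108): 
    p=[*(c+R@np.array([-.07,y/1000])),.110]; print(y,proj(s,p),proj(dict(np.load("top0.npz")),p))
cv2.imwrite("pics/knob.png",np.hstack([cv2.resize(s["frame"][120:200,195:259],(480,600),interpolation=cv2.INTER_CUBIC),cv2.resize(t["frame"][200:280,150:192],(315,600),interpolation=cv2.INTER_CUBIC)]))
E
```

```text
force: [0.8, -0.3, -0.1]
force: [-0.2, -0.4, 0.1]
force: [-0.4, -0.3, -1.3]
t 21.37 jig mm -74.2 151.1 99.5 yaw -5.9 F [-0.4 -0.3 -1.3] w -0.003
96 [[223.53874521 155.97967921]] [[170.46771974 250.70835574]]
102 [[223.66666248 155.36116731]] [[168.65261332 251.30630925]]
108 [[223.79347288 154.74800738]] [[166.83633985 251.90464722]]
```

View pics/knob.png

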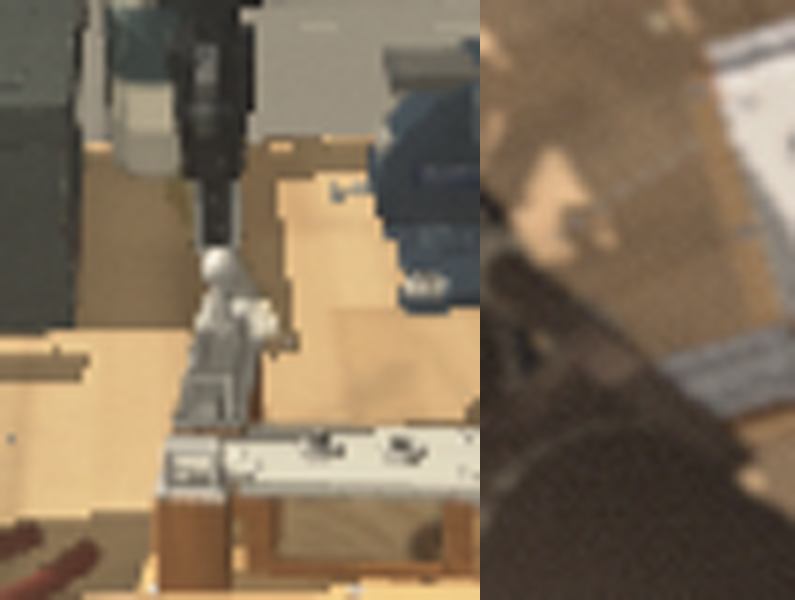

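The knob is at crop (218,268), and the finger stands straight behind it. I'll push the bolt now.

```bash
P="python3 -m pendant"
$P '[{"linear":[0.3,1.5,0],"spin":0,"jaw":0},{"linear":[0.3,3,0],"spin":0,"jaw":0},{"linear":[0.3,4.5,0],"spin":0,"jaw":0},{"linear":[0.3,6,0],"spin":0,"jaw":0},{"linear":[0.3,7,0],"spin":0,"jaw":0}]'|sed -n 4p
python3 jg.py
$P '[{"linear":[0,0.4,0],"spin":0,"jaw":0},{"linear":[0,0.8,0],"spin":0,"jaw":0},{"linear":[0,1.2,0],"spin":0,"jaw":0},{"linear":[0,1.3,0],"spin":0,"jaw":0},{"linear":[0,1.3,0],"spin":0,"jaw":0}]'|sed -n 4p
python3 jg.py
```

```text
force: [1.4, 2.1, 1.8]
t 21.88 jig mm -72.3 79.1 98.6 yaw -5.9 F [1.4 2.1 1.8] w 0.001
force: [0.3, 4.0, 1.8]
t 22.3 jig mm -72.6 68.4 98.0 yaw -5.9 F [0.3 4.  1.8] w 0.002
```

```bash
P="python3 -m pendant"
$P '[{"linear":[0,0.2,0],"spin":0,"jaw":0},{"linear":[0,0.4,0],"spin":0,"jaw":0},{"linear":[0,0.4,0],"spin":0,"jaw":0},{"linear":[0,0.4,0],"spin":0,"jaw":0}]'|sed -n 4p
python3 jg.py
$P '[{"linear":[0,0.2,0],"spin":0,"jaw":0},{"linear":[0,0.4,0],"spin":0,"jaw":0},{"linear":[0,0.4,0],"spin":0,"jaw":0},{"linear":[0,0.4,0],"spin":0,"jaw":0}]'|sed -n 4p
python3 jg.py
```

```text
force: [0.2, 13.7, 0.8]
t 22.63 jig mm -72.2 67.6 98.3 yaw -6.0 F [ 0.2 13.7  0.8] w -0.005
force: [-0.1, 22.3, -1.4]
t 22.97 jig mm -72.0 66.9 98.6 yaw -6.1 F [-0.1 22.3 -1.4] w -0.004
```

```bash
P="python3 -m pendant"
$P '[{"linear":[0,-1.5,0],"spin":0,"jaw":0},{"linear":[0,-1.5,-3],"spin":0,"jaw":0},{"linear":[0.5,-1.5,-5],"spin":0,"jaw":0},{"linear":[3.5,0,-5],"spin":0,"jaw":0},{"linear":[3.5,2,-5],"spin":0,"jaw":0}]'|sed -n 4p
$P '[{"linear":[0,0,0],"spin":0,"jaw":0},{"linear":[0,0,0],"spin":0,"jaw":0},{"linear":[0,0,0],"spin":0,"jaw":0}]'|sed -n 4p
python3 jg.py
```

```text
force: [0.9, -0.7, 1.0]
force: [0.1, -0.2, 0.2]
t 23.63 jig mm -38.9 39.1 146.8 yaw -5.9 F [ 0.1 -0.2  0.2] w 0.0
```

```bash
P="python3 -m pendant"
$P '[{"linear":[0,-0.4,2],"spin":0,"jaw":0},{"linear":[0,-0.4,4],"spin":0,"jaw":0},{"linear":[0,-0.4,4.9],"spin":0,"jaw":0},{"linear":[0,-0.4,4.9],"spin":0,"jaw":0},{"linear":[0,-0.4,4.9],"spin":0,"jaw":0}]'|sed -n 4p
python3 jg.py
$P '[{"linear":[-1.5,0,0],"spin":0,"jaw":0},{"linear":[-2.5,0,0],"spin":0,"jaw":0},{"linear":[-3.5,0,0],"spin":0,"jaw":0},{"linear":[-4.5,0,0],"spin":0,"jaw":0},{"linear":[-5,0,0],"spin":0,"jaw":0}]'|sed -n 4p
python3 jg.py
$P '[{"linear":[-0.7,0,0],"spin":0,"jaw":0},{"linear":[-1.4,0,0],"spin":0,"jaw":0},{"linear":[-1.8,0,0],"spin":0,"jaw":0},{"linear":[-1.8,0,0],"spin":0,"jaw":0},{"linear":[-1.8,0,0],"spin":0,"jaw":0}]'|sed -n 4p
python3 jg.py
```

```text
force: [1.1, 0.8, -0.1]
t 24.05 jig mm -38.7 43.5 98.0 yaw -5.8 F [ 1.1  0.8 -0.1] w -0.0
force: [0.7, -0.9, 0.5]
t 24.47 jig mm -89.0 43.4 99.2 yaw -5.8 F [ 0.7 -0.9  0.5] w -0.002
force: [-0.6, 0.4, 0.7]
t 24.88 jig mm -106.2 43.4 98.7 yaw -5.8 F [-0.6  0.4  0.7] w -0.001
```

```bash
P="python3 -m pendant"
$P '[{"linear":[-0.1,0,0.5],"spin":0,"jaw":0},{"linear":[-0.1,0,1],"spin":0,"jaw":0},{"linear":[-0.1,0,1.4],"spin":0,"jaw":0},{"linear":[-0.1,0,1.4],"spin":0,"jaw":0},{"linear":[-0.1,0,1.4],"spin":0,"jaw":0}]'|sed -n 4p
python3 jg.py
$P '[{"linear":[0,0,0.3],"spin":0,"jaw":0},{"linear":[0,0,0.3],"spin":0,"jaw":0},{"linear":[0,0,0.3],"spin":0,"jaw":0}]'|sed -n 4p
python3 jg.py
$P '[{"linear":[0,0,-4],"spin":0,"jaw":0},{"linear":[0,0,-8],"spin":0,"jaw":0},{"linear":[0,4,-12],"spin":0,"jaw":0},{"linear":[-4,6,-12],"spin":0,"jaw":0},{"linear":[-8,6,-12],"spin":0,"jaw":0}]'|sed -n 4p
$P '[{"linear":[0,4,0],"spin":0,"jaw":0},{"linear":[0,8,0],"spin":0,"jaw":0},{"linear":[0,12,0],"spin":0,"jaw":0},{"linear":[0,16,0],"spin":0,"jaw":0},{"linear":[0,16,0],"spin":0,"jaw":0}]'|sed -n 4p
python3 - <<'E'
from plant import *
from h import *
s=snapshot("side");t=snapshot("top")
cv2.imwrite("pics/end.png",np.hstack([cv2.resize(s["frame"][130:210,205:269],(480,600),interpolation=cv2.INTER_CUBIC),cv2.resize(t["frame"][195:275,160:202],(315,600),interpolation=cv2.INTER_CUBIC)]))
E
```

```text
force: [-0.1, -0.3, -0.0]
t 25.3 jig mm -106.7 43.3 84.2 yaw -5.9 F [-0.1 -0.3 -0. ] w -0.003
force: [-3.0, -1.5, 9.2]
t 25.55 jig mm -106.4 43.6 82.8 yaw -5.9 F [-3.  -1.5  9.2] w 0.004
force: [-0.7, 0.8, -0.1]
force: [-0.1, 0.2, -0.4]
```

View pics/end.png

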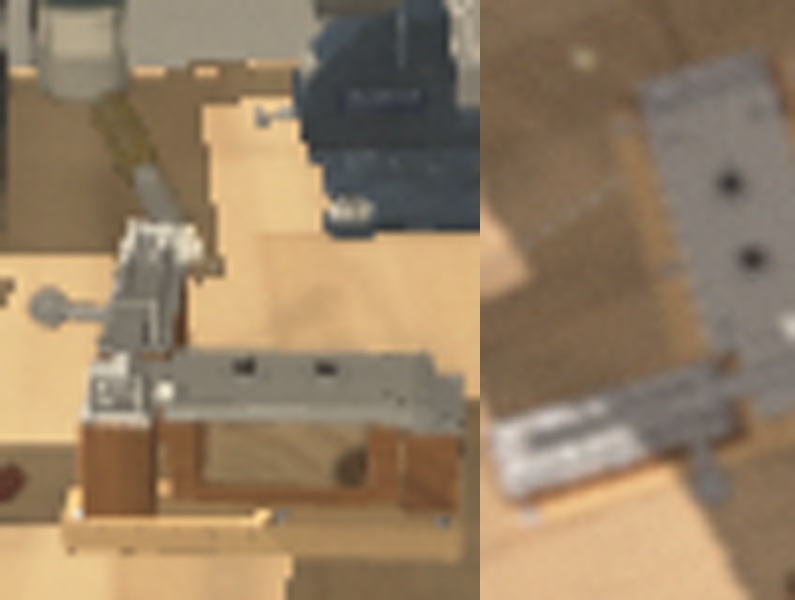

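The handle lies level to the front with its knob at (48,305). The bolt is across over the tongue and the plate is shut, so the job can be handed in.

```bash
python3 -c "
from plant import *
s=get_state();print(s['time'],s['qvel'].round(2),s['ee_pos']);print(hand_in())"
```

```text
26.4833 [ 4.25  0.61 -0.09  0.8   0.18  0.31] [ 0.34492491 -0.02514464  0.20159761]
the job is handed in; nothing more can be done
None
```

I handed the job in at 26.5 s: the last pictures show the block in the nest with the plate shut over it, the bolt across and its handle turned down level. The hand-in returned no verdict.

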